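# Pack the wash-service tote from the supply cupboard and the soap vendor

## Task

Pack the red tote for the wash service: fold the supply cupboard's bifold door fully back by its grip, tip the yellow refill box forward (towards the door opening) out of the tight row before drawing it free, and stand it upright on the tote's floor. Put every soap carton from the vendor's catch tray into the tote too, down inside it (tray and cupboard may be done in either order). Finish with the cupboard door shut flat again, and leave the other boxes standing in their places and the rest of the table alone.

Things in the scene. Friction and masses are not known exactly. Their poses are not given: they have to be found in the camera images.
- cupboard: White table-top supply cupboard, no roof, 150 deep x 242 wide x 160 mm high at its sides. Origin: centre of its underside; x points away from its front (the front faces -x, the robot), y to the left. Shelf floor at z 12 mm. The bifold door shuts its front at x -85 mm; door top at z 130 mm. It stays put.
- row (a point): Middle of the row of five boxes, on the shelf floor (cupboard x -10, y -18, z 12 mm). They stand in a row along cupboard y, 37 mm apart with about 1 mm between them, their fronts 30 mm behind the door; the yellow one takes one of the three middle places.
- bar (a point): Middle of the steel hold-down bar, 10 mm thick, along cupboard y at x +25, z 187 mm: 30 mm above the rear of the box tops, so no box can be lifted straight out; a box tipped forward about its front foot passes in front of it.
- door (a joint): Bifold door of two panels, each 111 mm wide, 10 thick. Value q: angle (rad) of the left panel, 0 shut flat, 1.48 fully folded at the left. The fold line stands 111*sin(q) mm out of the front plane (cupboard -x) and 111*cos(q) mm right (-y) of the hinge; the far edge runs in the track, 222*cos(q) mm right of the hinge. Light friction (under 2 N at the grip); stays where left.
- door_hinge (a point): Foot of the door's vertical hinge line, fixed at the left end of the cupboard's front (cupboard frame x -85, y +111, z 0 mm).
- door_grip (a point): Dark upright round grip post on the right panel's top edge, 20 mm right of the fold line: 14 mm diameter, z 130 to 182 mm; this point is on its axis at z 158 mm. Pinch it from above, fingertips over the door's top. At door angle q it lies 91*sin(q) mm in front of the door plane and 131*cos(q) mm right of the hinge.
- refill: Yellow refill box with a black band, 90 (x, deep) x 36 (y, wide) x 140 mm (z, high), 0.25 to 0.5 kg; origin: centre of its underside. In the middle of its top stands an orange carrying fin 34 (x) x 12 (y) x 45 mm high (140 to 185 mm above the origin), to be pinched across its 12 mm; the neighbours' tops end level with the fin's foot.
- tote: Red open tote, 240 (x) x 250 (y) x 70 mm high outside, walls and floor 6 mm; origin at the centre of its underside. It stays put.
- vendor: White soap vending machine with a low steel catch tray. Origin: centre of the tray's underside; tray 190 (x) x 164 (y) x 20 mm high, walls and floor 5 mm. The machine's body, 342 mm high, spans y -190 to -400 mm, x -70 to +190 mm; between it and the tray (x -30 to +90) a flat sill 12 mm high, then from y -135 a chute sloping up to 65 mm. It stays put.
- soap0: Blue soap carton with a paper band, 60 (x) x 36 (y) x 50 mm (z), about 0.12 kg, dropped in the catch tray; origin at the centre of its underside. Two to four of the four cartons are there (None: absent).
- soap1: Blue soap carton with a paper band, 60 (x) x 36 (y) x 50 mm (z), about 0.12 kg, dropped in the catch tray; origin at the centre of its underside. Two to four of the four cartons are there (None: absent).
- soap2: Blue soap carton with a paper band, 60 (x) x 36 (y) x 50 mm (z), about 0.12 kg, dropped in the catch tray; origin at the centre of its underside. Two to four of the four cartons are there (None: absent).
- soap3: Blue soap carton with a paper band, 60 (x) x 36 (y) x 50 mm (z), about 0.12 kg, dropped in the catch tray; origin at the centre of its underside. Two to four of the four cartons are there (None: absent).
- pack0: Supply box in the cupboard's row, white with a blue band, 90 x 36 x 140 mm, 0.45 kg, plain flat top; origin at the centre of its underside. To be left standing in its place.
- pack1: Supply box in the cupboard's row, green with a white band, 90 x 36 x 140 mm, 0.45 kg, plain flat top; origin at the centre of its underside. To be left standing in its place.
- pack2: Supply box in the cupboard's row, white with a red band, 90 x 36 x 140 mm, 0.45 kg, plain flat top; origin at the centre of its underside. To be left standing in its place.
- pack3: Supply box in the cupboard's row, blue with a white band, 90 x 36 x 140 mm, 0.45 kg, plain flat top; origin at the centre of its underside. To be left standing in its place.
- mug: Blue mug, 76 mm across and 90 mm high, standing on the table; origin under its centre. To be left alone.
- spray: White bottle with red cap, 60 mm across, 170 mm high; origin under its centre. To be left alone.
- jar: Amber jar, 72 mm across, 110 mm high; origin under its centre. To be left alone.
- lintbrush: Small flat brush with a wooden handle, 190 mm long, lying on the table; origin under its middle. To be left alone.
- can: Green can with a paper label, 70 mm across, 120 mm high; origin under its centre. To be left alone.
There are look-alikes about, which are no part of the job. What is shaped like the soap2 but green or turquoise is not meant. What is shaped like the pack0 but pink is not meant.

How it is judged:
On the way, in this order (a step that is already met when the one before it is completed fails the run):
1. the bifold door is folded back (over 1.25 rad) (value of joint door above 1.25 rad), for 0.2 s.
2. the yellow box is tipped forward by more than 0.25 rad while its foot is still on its place in the row (in the cupboard, less than 60 mm up) (angle between refill's own z axis and vertical above 0.25 rad and z of refill in the frame of cupboard below 0.06 m and x of refill in the frame of cupboard between -0.075 and 0.03 m and y of refill in the frame of cupboard between -0.11 and 0.075 m), for 0.1 s.
At the end, for the whole second after the job is handed in: Door shut (under 0.1 rad); yellow box upright (0.2 rad) on the tote floor; every soap carton present inside the tote, underside under 68 mm up; these at rest (under 0.03 m/s); the other four boxes upright (0.2 rad) within 30 mm of their starts (value of joint door between -0.1 and 0.1 rad and x of refill in the frame of tote between -0.114 and 0.114 m and y of refill in the frame of tote between -0.119 and 0.119 m and z of refill in the frame of tote below 0.02 m and angle between each of refill, pack0, pack1, pack2, pack3's own z axis and vertical below 0.2 rad and linear speed of each of refill, soap0, soap1, soap2, soap3 below 0.03 m/s and x of soap0 in the frame of tote between -0.114 and 0.114 m and y of soap0 in the frame of tote between -0.119 and 0.119 m and z of each of soap0, soap1, soap2, soap3 in the frame of tote below 0.068 m and x of soap1 in the frame of tote between -0.114 and 0.114 m and y of soap1 in the frame of tote between -0.119 and 0.119 m and x of soap2 in the frame of tote between -0.114 and 0.114 m and y of soap2 in the frame of tote between -0.119 and 0.119 m and x of soap3 in the frame of tote between -0.114 and 0.114 m and y of soap3 in the frame of tote between -0.119 and 0.119 m and distance of each of pack0, pack1, pack2, pack3 from where it was at the start of the episode below 0.03 m); the robot touches nothing.
It fails at once if a bystander on the table is shifted by more than 40 mm (distance of any of mug, spray, jar, lintbrush, can from where it was at the start of the episode above 0.04 m).
It fails at once if one of the other boxes is pulled from the row (more than 60 mm from its start) (distance of any of pack0, pack1, pack2, pack3 from where it was at the start of the episode above 0.06 m).
Of soap0, soap1, soap2, soap3 only 2 to 4 are there at a start; the rules pass over those that are not, and their reading is None.
At some moment in a run one of soap0, soap1, soap2, soap3 may be knocked a few centimetres aside while the robot is not near it.
It also fails if it takes over 210 s, if anything falls off the work surface, if the arm or the gripper's body presses on something with over 40 N, if the wrist force passes 120 N, or if a joint passes its speed limit or range.

## Robot

A 6-joint arm with a two-finger parallel gripper is mounted at the origin on the work surface. World frame = base frame: x ahead of the robot, y to its left, z up, the work surface at z = 0. Lengths are in m, angles in rad, forces in N, time in s.
With the tool pointing down it reaches from about 0.275 to 0.825 m from the base axis. Payload 4.9 kg.
Tool frame: the origin (TCP) lies midway between the tips of the shut fingers; the grasp point (between the pads) lies 19 mm behind it (bot.grip_depth is the distance from the TCP to the grasp point, in m); y points along the fingers, x is the direction in which the jaws open and shut, and the axes are right-handed (so a half turn about y gives the same grasp; the last joint's range is limited). The gripper opens to 85 mm and grips with 20 to 120 N. Pads are 22 mm wide; open, the fingers measure 114 mm over their backs; the gripper's body (76 mm by 85 mm) begins 54 mm behind the grasp point. The pads swing forward as they close: fully open they stand 13 mm farther back than shut.
Start: joints at [-1.364, 0.326, -0.193, 1.052, 0, 1.437], TCP at [0.184, -0.518, 0.231] pointing down, gripper open.
Joint ranges: [-2.65, 2.65], [-0.97, 1.79], [-1.3, 1.35], [-1.93, 2.1], [-1.47, 1.37], [-3.14, 3.14]. Speed limits (rad/s): [2.57, 2.57, 3.14, 3.14, 3.14, 3.14].

## Interface

Orientations are given as a unit quaternion [w, x, y, z].
In Python, from cell import bot gives the robot as it stands. Calls block until the motion is done:
- bot.move_pose(position, orientation): joint-space move of the TCP to a pose.
- bot.move_linear(position, speed=0.15, rotation=None, until_force=None): straight line of the TCP; rotation=None keeps the orientation; speed is the mean speed in m/s. With until_force (N) it stops when the force on the tool has changed by that much, and returns True; else False.
- bot.goto_joints(angles): joint-space move.
- bot.set_gripper(opening, grasp_force=None): opening from 0.0 (shut) to 1.0 (fully open); grasp_force is the grip in N (None keeps the last); returns when the fingers have stopped.
- bot.wait(seconds).
- bot.solve_ik(position, orientation): joint angles nearest the present ones, or None.
- bot.camera(name): name is "side" or "top"; returns the picture (400x640x3 uint8, red, green, blue); there is no depth.
- bot.calibration(name): a dict with "mtx" (3x3 intrinsics, pixels), "extrinsics" (4x4, takes a point from world to camera coordinates). Camera axes: x right, y down, z forward; pixel columns grow to the right and rows downward; lengths in m; the calibration is good to about 2 mm. A picture is of the moment at which its call begins. calibration takes no time and is no camera call.
A pose or a line that the arm cannot do raises bot.PlanningError and nothing moves.
- bot.close_job(): hands the job in, once; it reports no verdict.
Trained networks look in the newest picture that a camera, given by its name, has taken for a name from the list of things; names that differ only in an ending like _2 or _b are one class to them, and where a whole thing is asked for, a point or a joint stands for the part that bears it (a point fixed in the world has none). Each returns a list of dicts, best first, with "confidence" (0 to 1); they miss things now and then, are a little off and sometimes report something else, mostly with a low value. They report only what shows in the picture. A call takes as long as a camera call. They do not tell look-alikes from the thing itself.
- bot.search_frame(camera, thing): "bbox" ([left, top, width, height] in pixels, round what is visible of it).
Readings, each from a call of its own:
- bot.read_clock(): time.
- bot.read_joint_positions(): joint angles.
- bot.read_joint_vel(): joint speeds.
- bot.read_joint_efforts(): joint torques, N m.
- bot.read_position(): TCP position.
- bot.read_tool_rot(): TCP orientation.
- bot.read_ft_force(): force on the tool from outside, world axes, zero at the start.
- bot.read_moment(): the same for the moment, N m.
- bot.read_gripper_width(): opening from 0.0 (shut) to 1.0 (fully open).
Only numpy, scipy, OpenCV 4.12 (cv2) and the standard library are available. Lean on these libraries where they do the work, as an engineer would, in place of code of your own. Each camera call takes 0.05 s, during which the arm holds its last target.

## Working session

There is one attempt and no reset: what is moved stays moved. The work goes in short steps, each a Python script; the robot and the scene stay as the last script left them, time stands still between calls to the robot, and variables do not carry over. Pictures are saved under pics/ and viewed, and the job is handed in when it is done.

```bash
ls; mkdir -p pics; python3 - <<'E'
from cell import bot
import cv2
for c in("side","top"):
    im=bot.camera(c); cv2.imwrite(f"pics/{c}0.png",im[:,:,::-1])
    k=bot.calibration(c); print(c,k["mtx"].tolist(),k["extrinsics"].round(4).tolist())
    for t in("cupboard","tote","vendor","refill","soap0","pack0","mug","spray","jar","lintbrush","can","door_grip"):
        print(t,[( [round(v) for v in d["bbox"]],round(d["confidence"],2)) for d in bot.search_frame(c,t)])
print(bot.read_clock(),bot.read_tool_rot(),bot.grip_depth)
E
```

```text
pics
side [[421.40403836951, 0.0, 318.58124915140723], [0.0, 421.40403836951, 196.45611682324088], [0.0, 0.0, 1.0]] [[0.1963, 0.9805, 0.0081, -0.1144], [0.789, -0.1531, -0.595, -0.3374], [-0.5822, 0.1232, -0.8036, 1.8998], [0.0, 0.0, 0.0, 1.0]]
cupboard [([356, 182, 83, 63], 0.82)]
tote [([257, 170, 84, 76], 0.58), ([354, 181, 86, 62], 0.47)]
vendor [([62, 159, 182, 131], 0.83), ([351, 178, 86, 67], 0.3)]
refill [([391, 188, 21, 38], 0.7)]
soap0 [([216, 250, 18, 21], 0.79), ([202, 198, 14, 21], 0.67), ([219, 199, 14, 18], 0.5), ([404, 191, 16, 34], 0.31), ([377, 196, 14, 31], 0.3)]
pack0 [([409, 238, 36, 33], 0.92), ([377, 195, 14, 32], 0.88), ([383, 192, 16, 32], 0.8), ([403, 194, 18, 31], 0.73), ([365, 195, 12, 33], 0.61)]
mug [([344, 160, 23, 24], 0.55)]
spray [([284, 251, 20, 37], 0.76)]
jar [([315, 244, 21, 32], 0.6), ([404, 192, 16, 31], 0.23)]
lintbrush [([210, 171, 45, 16], 0.61)]
can [([440, 174, 24, 36], 0.92)]
door_grip [([365, 182, 26, 12], 0.49)]
top [[374.39275231924125, 0.0, 323.8762724308764], [0.0, 374.39275231924125, 199.48282398674925], [0.0, 0.0, 1.0]] [[0.0929, -
[... 270 characters left out ...]
6, 20], 0.16)]
refill [([242, 162, 15, 38], 0.64)]
soap0 [([419, 240, 17, 23], 0.75), ([463, 281, 22, 25], 0.74), ([440, 246, 14, 20], 0.73), ([424, 179, 24, 19], 0.66)]
pack0 [([228, 116, 37, 30], 0.71), ([231, 161, 13, 38], 0.66), ([265, 167, 15, 36], 0.62), ([212, 150, 85, 63], 0.54), ([440, 245, 12, 22], 0.53)]
mug [([257, 241, 34, 26], 0.81), ([252, 163, 14, 35], 0.32)]
spray [([362, 135, 23, 30], 0.9), ([275, 167, 14, 33], 0.21)]
jar [([332, 144, 25, 28], 0.84)]
lintbrush [([388, 288, 60, 13], 0.87), ([264, 166, 18, 36], 0.47)]
can [([264, 167, 16, 37], 0.27), ([228, 162, 17, 35], 0.18)]
door_grip [([250, 192, 37, 18], 0.54)]
1.3 [ 0.57755652 -0.57752501  0.40797166 -0.40798584] 0.0187
```

```bash
python3 - <<'E'
import cv2
a=cv2.imread("pics/top0.png");cv2.imwrite("pics/t0a.png",cv2.resize(a[90:320,180:500],None,fx=2.5,fy=2.5,interpolation=2))
a=cv2.imread("pics/side0.png");cv2.imwrite("pics/s0a.png",cv2.resize(a[140:310,180:480],None,fx=2.6,fy=2.6,interpolation=2))
E
```

```text
(no output)
```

View pics/top0.png

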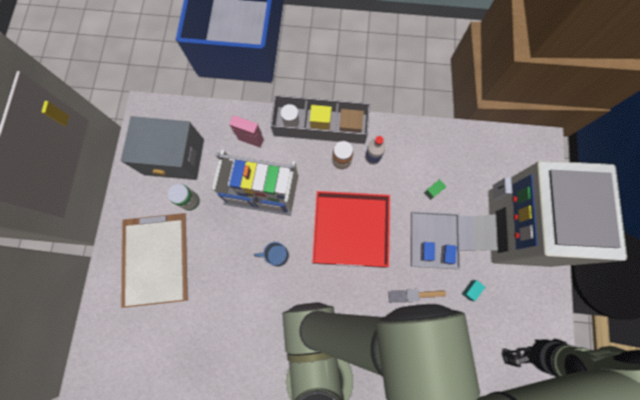

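View pics/t0a.png

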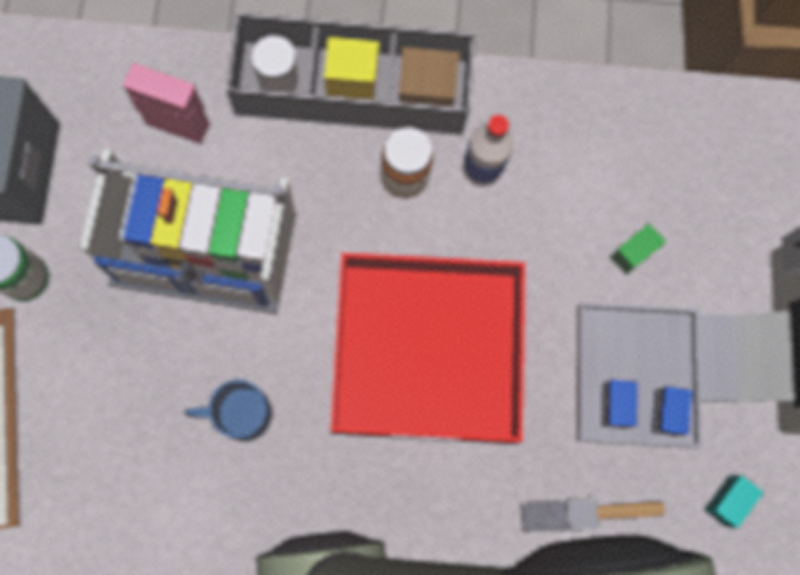

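View pics/s0a.png

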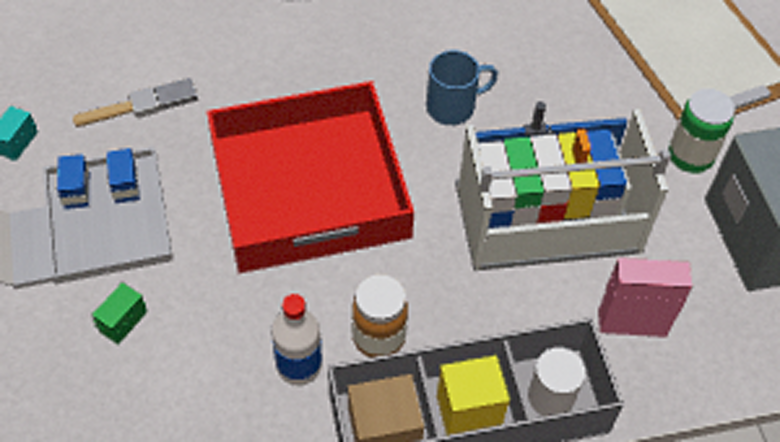

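```bash
cat > h.py <<'E'
import numpy as np,cv2
from cell import bot
from scipy.optimize import least_squares
cal={c:bot.calibration(c) for c in("side","top")}
def proj(c,P):
    P=np.atleast_2d(P);k=cal[c];E=np.array(k["extrinsics"]);q=P@E[:3,:3].T+E[:3,3];u=q@np.array(k["mtx"]).T
    return u[:,:2]/u[:,2:]
def unproj(c,uv,z):
    k=cal[c];E=np.array(k["extrinsics"]);R=E[:3,:3];o=-R.T@E[:3,3]
    d=R.T@np.linalg.inv(k["mtx"])@np.array([uv[0],uv[1],1.]);return o+d*(z-o[2])/d[2]
def T(p,L):
    L=np.atleast_2d(np.array(L,float));c,s=np.cos(p[2]),np.sin(p[2])
    return np.c_[p[0]+c*L[:,0]-s*L[:,1],p[1]+s*L[:,0]+c*L[:,1],L[:,2]]
def crop(c,x,y,w,h,f,name,im=None,lines=()):
    im=bot.camera(c) if im is None else im
    a=cv2.resize(im[y:y+h,x:x+w],None,fx=f,fy=f,interpolation=cv2.INTER_CUBIC)[:,:,::-1].copy()
    for P in lines:
        u=((proj(c,P)-[x,y]+.5)*f).astype(int)
        cv2.polylines(a,[u.reshape(-1,1,2)],False,(255,0,255),1)
    for i in range(0,w,10):
        cv2.line(a,(i*f,0),(i*f,5),(0,0,0),1); 
        if i%20==0: cv2.putText(a,str(x+i),(i*f,16),0,.4,(0,0,0),1)
    for i in range(0,h,10):
        cv2.line(a,(0,i*f),(5,i*f),(0,0,0),1)
        if i%20==0: cv2.putText(a,str(y+i),(6,i*f+4),0,.4,(0,0,0),1)
    cv2.imwrite(f"pics/{name}.png",a)
E
python3 - <<'E'
from h import *
t=cv2.imread("pics/top0.png")[:,:,::-1];s=cv2.imread("pics/side0.png")[:,:,::-1]
crop("top",205,145,100,72,8,"c1",t)
crop("side",345,170,100,75,8,"c2",s)
crop("top",305,185,100,90,6,"c3",t)
crop("top",400,170,110,140,4,"c4",t)
E
```

```text
(no output)
```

View pics/c1.png

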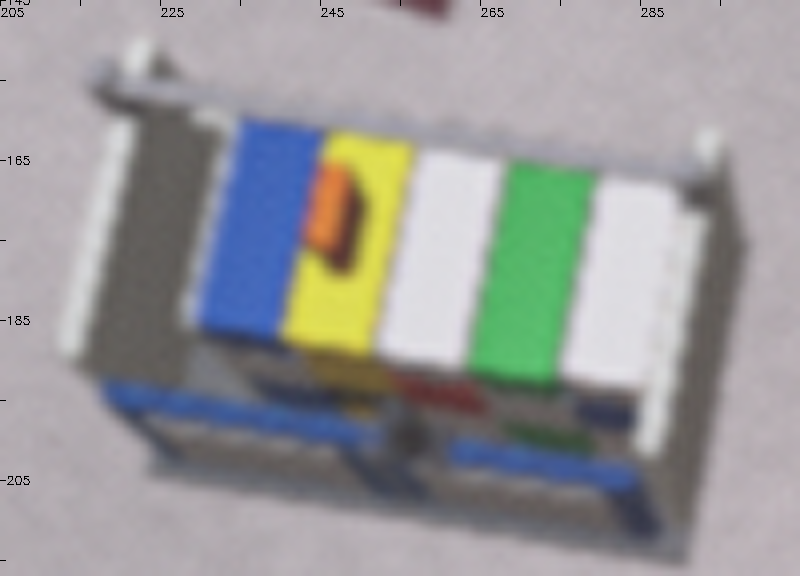

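View pics/c2.png

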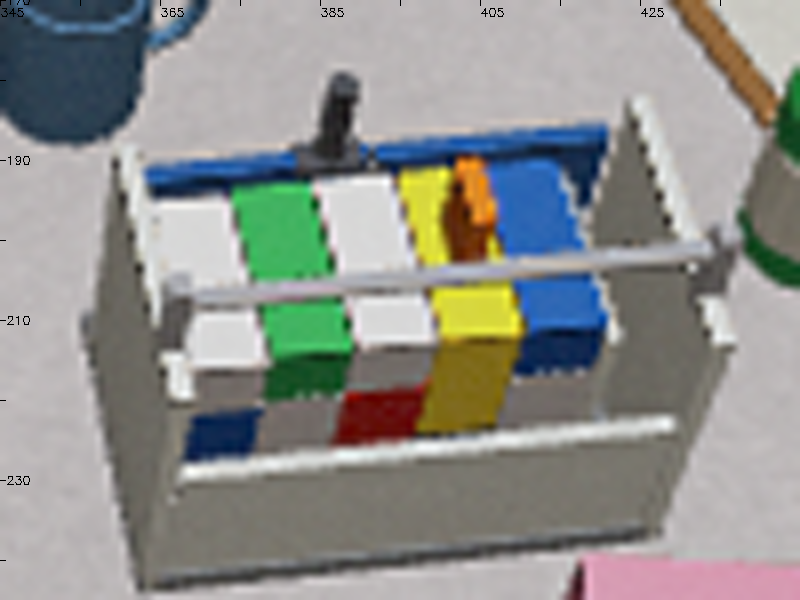

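View pics/c3.png

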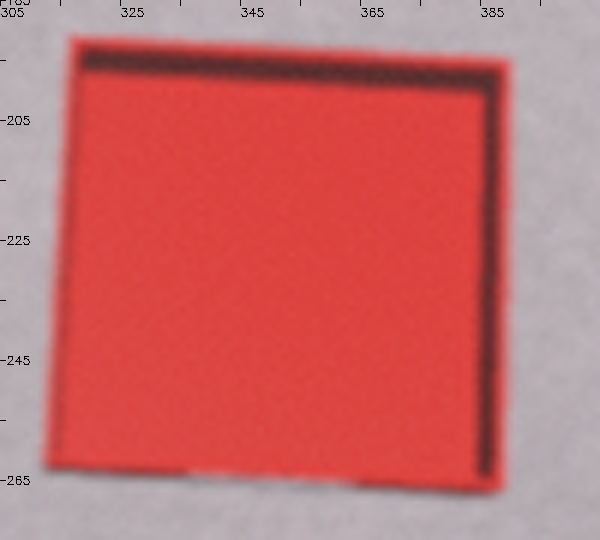

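View pics/c4.png

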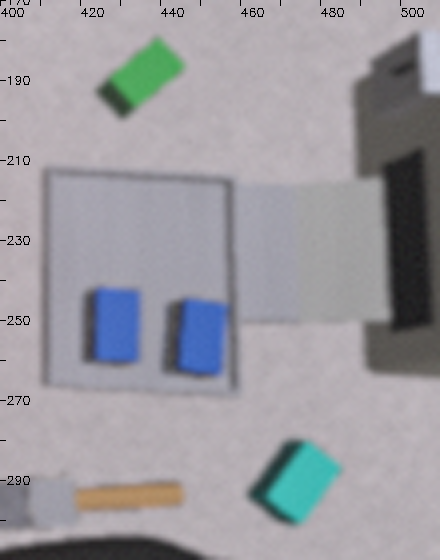

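```bash
python3 - <<'E'
from h import *
def px(l,x,y,f): return [((a+.5)/f-.5+x,(b+.5)/f-.5+y) for a,b in l]
# cupboard
tl=[(-55,74.5,152),(-55,-36.5,152),(-55,-73.5,152),(-55,37.5,152),(-55,.5,152)]
tp=px([(200,328),(470,375),(558,388),(282,342),(378,358)],205,145,8)
sl=[(-55,-36.5,152),(-55,-73.5,152),(35,-36.5,152),(35,-73.5,152),(35,37.5,152),(35,.5,152)]
sp=px([(318,180),(232,188),(352,349),(268,354),(522,335),(438,342)],345,170,8)
def f(p): return np.r_[(proj("top",T(p,np.array(tl)/1e3))-tp).ravel(),(proj("side",T(p,np.array(sl)/1e3))-sp).ravel()]
r=least_squares(f,[.6,.2,0]);C=r.x;print("cup",C.round(4),r.fun.round(2))
for w in ("top","side"):
    g=(lambda p:f(p)[:10]) if w=="top" else (lambda p:f(p)[10:]); print(w,least_squares(g,C).x.round(4))
# tote
tl2=np.array([(.12,.125,.07),(.12,-.125,.07),(-.12,-.125,.07),(-.12,.125,.07)]);tp2=px([(72,36),(511,60),(500,493),(44,468)],305,185,6)
r=least_squares(lambda p:(proj("top",T(p,tl2))-tp2).ravel(),[.5,-.1,0]);print("tote",r.x.round(4),r.fun.round(2));TO=r.x
v=np.array([(.095,.082,.02),(.095,-.082,.02),(-.095,-.082,.02),(-.095,.082,.02)]);vp=px([(44,168),(232,179),(238,392),(43,384)],400,170,4)
r=least_squares(lambda p:(proj("top",T(p,v))-vp).ravel(),[.5,-.3,0]);print("vend",r.x.round(4),r.fun.round(2));V=r.x
S=[]
for q in ([(97,288),(139,291),(138,362),(94,362)],[(186,299),(227,303),(219,375),(179,373)]):
    q=px(q,400,170,4); m=np.array([(.03,.018,.055),(.03,-.018,.055),(-.03,-.018,.055),(-.03,.018,.055)])
    r=least_squares(lambda p:(proj("top",T(p,m))-q).ravel(),[.5,-.3,0]);print("soap",r.x.round(4),r.fun.round(2));S.append(r.x)
print(T(C,[(-.085,.111,0),(-.085,.111-.131,.158)]))
np.savez("poses.npz",C=C,TO=TO,V=V,S=np.array(S))
def box(p,a,b,z0,z1):
    (x0,x1),(y0,y1)=a,b
    R=lambda z:T(p,[(x0,y0,z),(x1,y0,z),(x1,y1,z),(x0,y1,z),(x0,y0,z)])
    return [R(z0),R(z1)]
L=[]
L+=box(C,(-.055,.035),(.0005,.0375),.012,.152)[1:]+box(C,(-.055,.035),(-.11,.0745),.012,.152)[1:]+box(C,(-.075,.075),(-.121,.121),0,.16)
L+=box(C,(-.09,-.08),(-.111,.111),0,.13)[1:]+[T(C,[(-.085,-.02,.13),(-.085,-.02,.182)])]
L+=box(TO,(-.12,.12),(-.125,.125),0,.07)+box(V,(-.095,.095),(-.082,.082),0,.02)
for s in S: L+=box(s,(-.03,.03),(-.018,.018),.005,.055)
t=cv2.imread("pics/top0.png")[:,:,::-1];s=cv2.imread("pics/side0.png")[:,:,::-1]
crop("top",205,145,100,72,8,"o1",t,L)
crop("side",345,170,100,75,8,"o2",s,L)
crop("top",305,180,160,95,5,"o3",t,L)
crop("side",190,165,160,115,5,"o4",s,L)
E
```

```text
cup [ 0.6232  0.2638 -0.0662] [-1.2  -0.47 -0.52 -0.95  0.01 -0.77  0.   -0.43 -0.52 -0.63 -1.66 -0.37
 -1.27 -0.32 -0.04 -0.43 -0.26  0.08  0.03 -0.95 -0.11 -0.69]
top [ 0.6212  0.2614 -0.0794]
side [ 0.6267  0.2653 -0.1111]
tote [ 0.4864 -0.0616  0.0351] [-0.54 -0.02  0.29  0.15  0.76  0.1  -0.52 -0.27]
vend [ 0.4812 -0.3496  0.0396] [-0.2  -0.82  0.12 -1.09  0.13  1.22 -0.04  0.57]
soap [ 0.4356 -0.3225  0.0174] [-0.32 -0.09  0.05 -0.02  0.13  0.47  0.14 -0.37]
soap [ 0.4326 -0.3931 -0.057 ] [-0.57 -0.26  0.05  0.37  0.75  0.53 -0.24 -0.64]
[[0.54573195 0.38022508 0.        ]
 [0.53706775 0.24951191 0.158     ]]
```

View pics/o1.png

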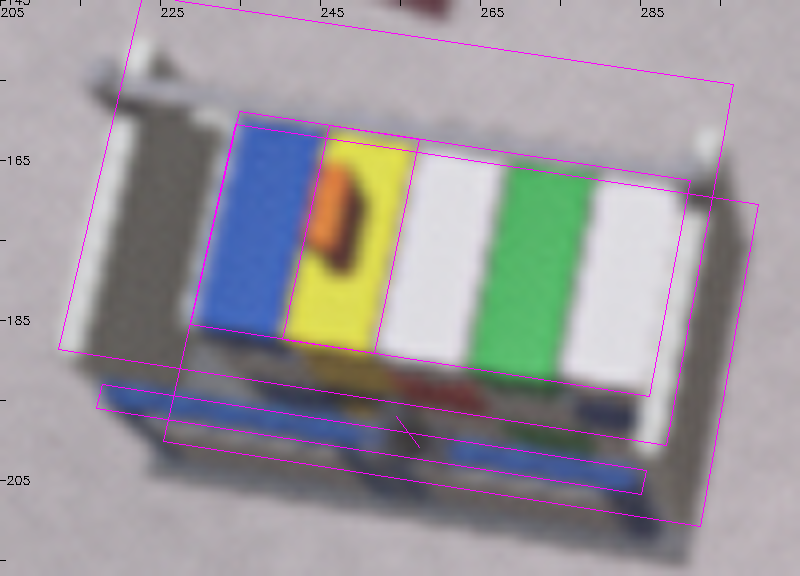

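View pics/o2.png

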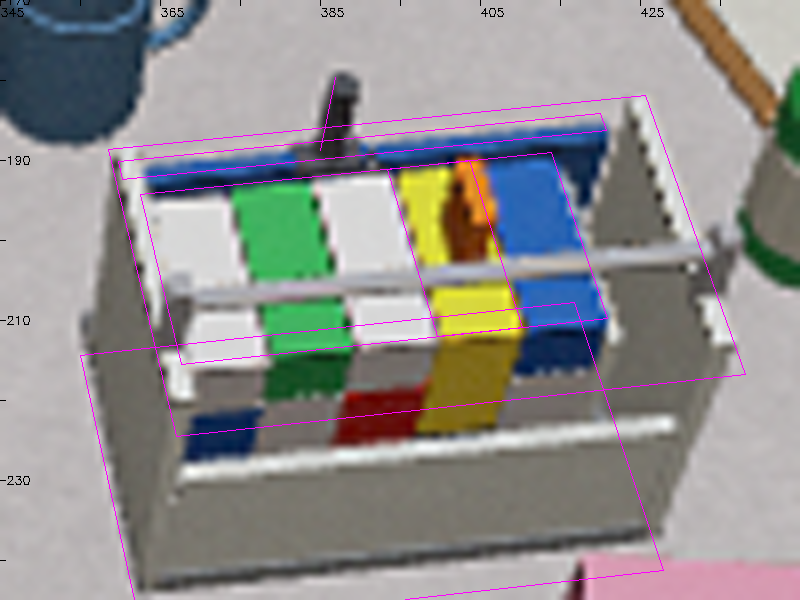

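View pics/o3.png

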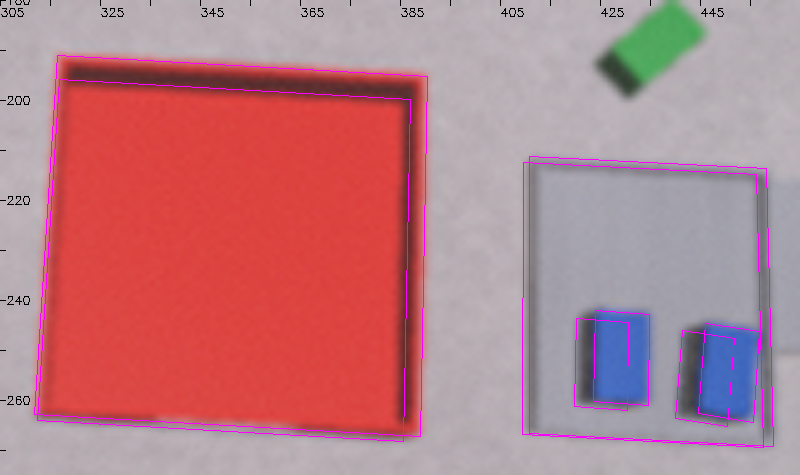

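View pics/o4.png

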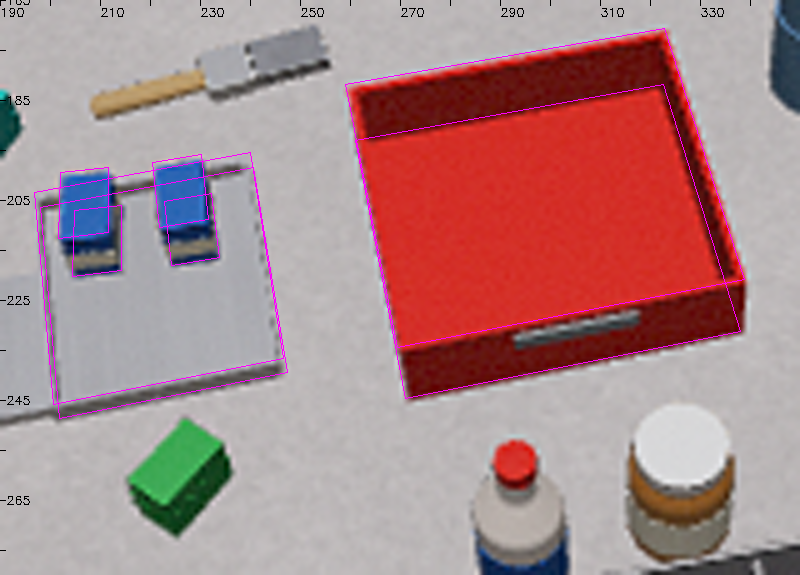

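```bash
python3 - <<'E'
from h import *
def px(l,x,y,f): return [((a+.5)/f-.5+x,(b+.5)/f-.5+y) for a,b in l]
def rep(c,l,z,x,y):
    P=[unproj(c,q,z) for q in px(l,x,y,8)]
    d=P[1]-P[0];print(c,z,[p[:2].round(4).tolist() for p in P],np.linalg.norm(d).round(4),"yaw",np.arctan2(-d[0],d[1]).round(4))
rep("side",[(140,588),(657,537)],0,345,170)
rep("side",[(118,148),(640,97)],.16,345,170)
rep("side",[(232,188),(552,163)],.152,345,170) # green right -> blue left
rep("side",[(268,352),(606,320)],.152,345,170)
rep("top",[(665,452),(60,352)],.16,205,145)
rep("top",[(558,388),(200,328)],.152,205,145)
rep("top",[(638,492),(108,405)],.13,205,145)
rep("top",[(688,560),(150,475)],.0,205,145)
E
```

```text
side 0 [[0.6696, 0.1434], [0.689, 0.3832]] 0.2406 yaw -0.0809
side 0.16 [[0.5406, 0.1525], [0.557, 0.3872]] 0.2352 yaw -0.0697
side 0.152 [[0.5657, 0.1981], [0.5792, 0.3402]] 0.1427 yaw -0.095
side 0.152 [[0.6521, 0.1894], [0.6637, 0.3352]] 0.1462 yaw -0.0796
top 0.16 [[0.5375, 0.148], [0.5554, 0.3887]] 0.2413 yaw -0.0741
top 0.152 [[0.561, 0.1939], [0.5721, 0.3378]] 0.1444 yaw -0.0769
top 0.13 [[0.5268, 0.1604], [0.5424, 0.376]] 0.2161 yaw -0.0724
top 0.0 [[0.5245, 0.1514], [0.5404, 0.393]] 0.2421 yaw -0.0656
```

```bash
cat >> h.py <<'E'
from scipy.spatial.transform import Rotation as Ro
C=np.array([.622,.2635,-.076]);YL=np.array([-np.sin(C[2]),np.cos(C[2]),0]);XL=np.array([np.cos(C[2]),np.sin(C[2]),0])
def q4(R): x,y,z,w=R.as_quat();return [w,x,y,z]
def down(j,sgn=1):
    "tool rotation, pointing down, jaw along yaw angle j"
    x=sgn*np.array([np.cos(j),np.sin(j),0]);y=np.array([0,0,-1.]);return Ro.from_matrix(np.c_[x,y,np.cross(x,y)])
def W(l): return T(C,[l])[0]
def cur():
    w,x,y,z=bot.read_tool_rot();return Ro.from_quat([x,y,z,w])
def best(p,j):
    "choose half turn with least joint-6 excursion"
    o=[]
    for s in(1,-1):
        q=bot.solve_ik(list(p),q4(down(j,s)))
        if q is not None:o.append((abs(q[5]),s,np.round(q,2)))
    o.sort(key=lambda t:t[0]);return o
E
python3 - <<'E'
from h import *
print(cur().as_matrix().round(2))
print("grip top view",unproj("top",(205+404/8,145+436/8),.182),"side",unproj("side",(345+344/8,170+82/8),.180),"expect",W((-.085,-.02,.182)))
for n,c,b,z in[("mug","top",(275,254),.09),("can","top",(181,191),.12),("jar","top",(343,150),.11)]:print(n,unproj(c,b,z).round(3))
j=C[2]+np.pi/2
for l in[(-.085,-.02,.139),(-.176,.099,.139),(-.176,.099,.25),(-.01,.019,.158),(-.01,.019,.3)]:print(l,best(W(l),j))
# tip
for th in(.3,.6):
  for s in(1,-1):
    R=Ro.from_rotvec(-th*YL)
    F=W((-.055,.019,.012));p=F+R.apply(W((-.01,.019,.158))-F)
    for dz in(0,.15):
        q=bot.solve_ik(list(p+[0,0,dz]),q4(R*down(j,s)));print(th,s,dz,p.round(3),None if q is None else np.round(q,2))
for p in[(.54,0,.155),(.54,0,.3),(.4356,-.3225,.025),(.4326,-.3931,.025),(.4326,-.3931,.2)]:print(p,best(p,np.pi/2))
E
```

```text
[[ 0.33  0.    0.94]
 [-0.94  0.    0.33]
 [-0.   -1.    0.  ]]
grip top view [0.52847961 0.24384951 0.182     ] side [0.54093658 0.25409722 0.18      ] expect [0.53572682 0.25001152 0.182     ]
mug [0.376 0.177 0.09 ]
can [0.547 0.501 0.12 ]
jar [ 0.74  -0.011  0.11 ]
(-0.085, -0.02, 0.139) [(np.float64(0.38781793042312485), 1, array([ 0.31,  0.47, -0.21,  0.88,  0.  ,  0.39])), (np.float64(2.7537747231666683), -1, array([ 0.31,  0.47, -0.21,  0.88,  0.  , -2.75]))]
(-0.176, 0.099, 0.139) [(np.float64(0.6418831717145683), 1, array([ 0.57,  0.47, -0.22,  0.88,  0.  ,  0.64])), (np.float64(2.499709481875225), -1, array([ 0.57,  0.47, -0.22,  0.88,  0.  , -2.5 ]))]
(-0.176, 0.099, 0.25) [(np.float64(0.6418831717145683), 1, array([ 0.57,  0.39, -0.05,  1.13,  0.  ,  0.64])), (np.float64(2.499709481875225), -1, array([ 0.57,  0.39, -0.05,  1.13,  0.  , -2.5 ]))]
(-0.01, 0.019, 0.158) [(np.float64(0.39935058537485535), 1, array([0.32, 0.61, 0.07, 1.03, 0.  , 0.4 ])), (np.float64(2.7422420682149378), -1, array([ 0.32,  0.61,  0.07,  1.03,  0.  , -2.74]))]
(-0.01, 0.019, 0.3) [(np.float64(0
[... 995 characters left out ...]
.14])), (np.float64(3.004870801379848), -1, array([-0.14,  0.27, -0.09,  1.21,  0.  ,  3.  ]))]
(0.4356, -0.3225, 0.025) [(np.float64(0.7735183153621774), 1, array([-0.77,  0.54, -0.46,  0.57,  0.  , -0.77])), (np.float64(2.3680743382276157), -1, array([-0.77,  0.54, -0.46,  0.57,  0.  ,  2.37]))]
(0.4326, -0.3931, 0.025) [(np.float64(0.863845557469721), 1, array([-0.86,  0.6 , -0.34,  0.63,  0.  , -0.86])), (np.float64(2.2777470961200716), -1, array([-0.86,  0.6 , -0.34,  0.63,  0.  ,  2.28]))]
(0.4326, -0.3931, 0.2) [(np.float64(0.863845557469721), 1, array([-0.86,  0.41, -0.15,  1.01,  0.  , -0.86])), (np.float64(2.2777470961200716), -1, array([-0.86,  0.41, -0.15,  1.01,  0.  ,  2.28]))]
```

```bash
python3 - <<'E'
from h import *
j=C[2]+np.pi/2;R=down(j)
bot.set_gripper(0.75,40)
bot.move_pose(list(W((-.085,-.02,.27))),q4(R))
crop("top",180,90,180,200,3,"g0t");crop("side",320,130,150,130,4,"g0s")
print(bot.move_linear(list(W((-.085,-.02,.139))),.1,until_force=8))
print(bot.read_position(),bot.read_ft_force())
crop("top",200,140,110,80,7,"g1t");crop("side",345,150,100,90,6,"g1s")
E
```

```text
False
[0.53625785 0.25017477 0.13971017] [0.18912956 0.01489752 0.3910109 ]
```

View pics/g1t.png

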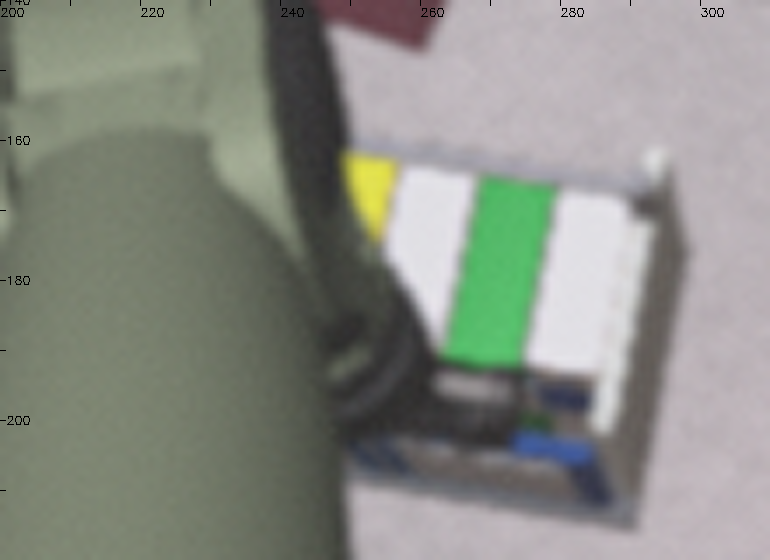

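View pics/g1s.png

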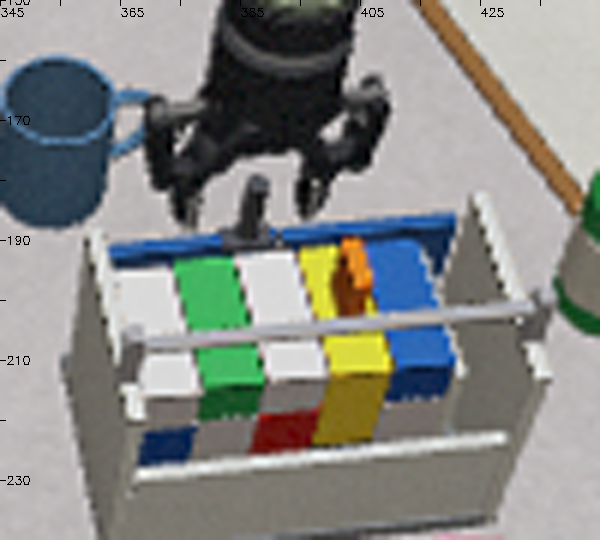

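```bash
python3 - <<'E'
from h import *
bot.set_gripper(0.0,60)
print(bot.read_gripper_width(),bot.read_ft_force().round(2),bot.read_position())
crop("side",345,150,100,90,6,"g2s")
E
```

```text
0.14809815950393881 [ 0.84  7.48 -0.5 ] [0.53608534 0.25246985 0.13938781]
```

View pics/g2s.png

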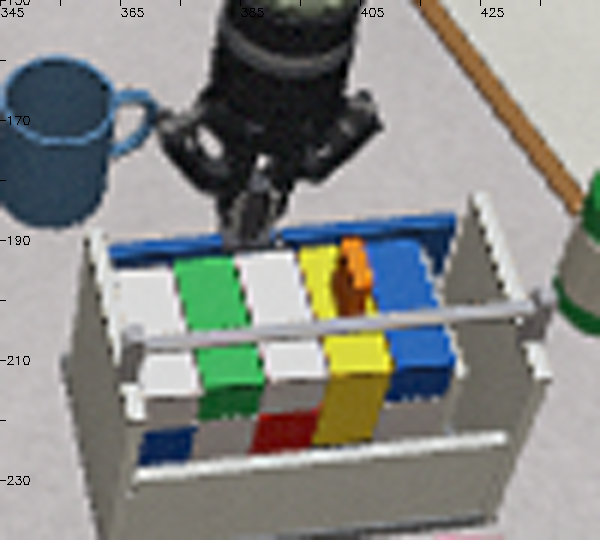

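```bash
sed -i 's/C=np.array(\[.622,.2635/C=np.array([.622,.2663/' h.py; python3 - <<'E'
from h import *
bot.set_gripper(0.0,30)
p0=bot.read_position();
for q in np.r_[np.arange(.1,1.46,.1),1.47]:
    bot.move_linear(list(p0-XL*.091*np.sin(q)+YL*.131*(1-np.cos(q))),.08)
    f=bot.read_ft_force();print(round(q,2),f.round(1),bot.read_gripper_width().__round__(3))
    if np.linalg.norm(f)>35:print("stop");break
p=bot.read_position();print(p,p-p0)
crop("side",330,140,120,110,5,"d1s");crop("top",200,140,110,110,5,"d1t")
E
```

```text
0.1 [-1.5  0.3  1.6] 0.147
0.2 [-2.4 -0.2  2.4] 0.149
0.3 [-4.3 -2.4  3.3] 0.149
0.4 [-2.3 -3.5  4.5] 0.147
0.5 [-2.3 -4.6  4. ] 0.146
0.6 [-1.7 -4.5  1.7] 0.15
0.7 [-1.5  0.1  0.6] 0.151
0.8 [-1.   1.1  0.6] 0.147
0.9 [ 1.4  1.3 -1.1] 0.148
1.0 [0.2 1.6 0.3] 0.143
1.1 [ 3.6  1.1 -2.4] 0.145
1.2 [ 2.   0.9 -0.3] 0.146
1.3 [ 4.3 -0.4 -0.7] 0.146
1.4 [ 5.7 -1.8 -2.2] 0.145
1.47 [ 3.6  0.2 -1.2] 0.147
[0.45505525 0.3769956  0.13939624] [-8.10144115e-02  1.24495818e-01  2.10452322e-05]
```

View pics/d1s.png

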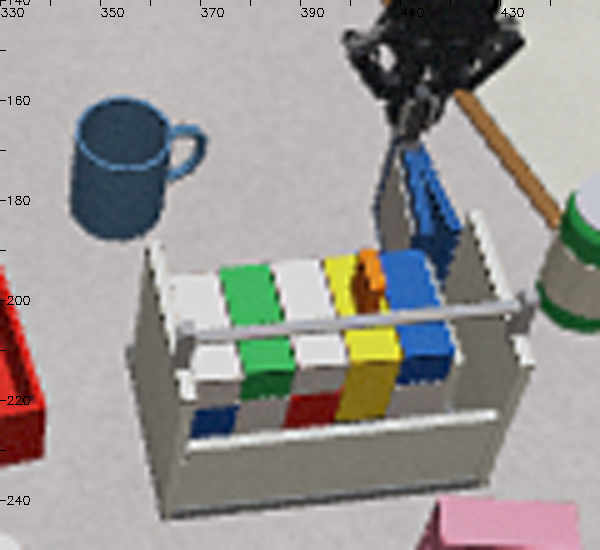

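View pics/d1t.png

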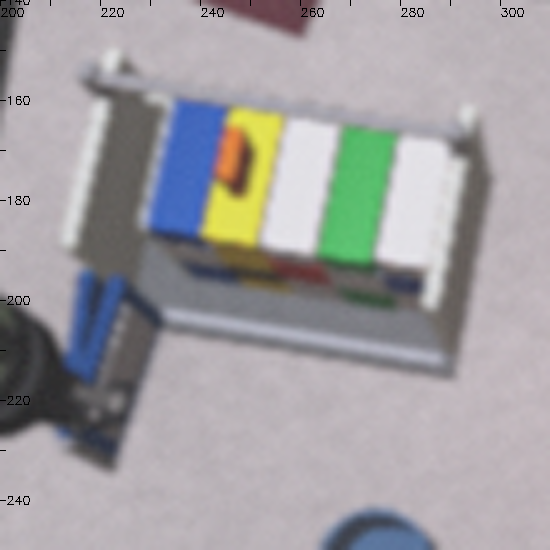

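```bash
python3 - <<'E'
from h import *
p=bot.read_position(); bot.set_gripper(0.6,30); print(bot.read_gripper_width())
bot.move_linear([p[0],p[1],.27],.15)
j=C[2]+np.pi/2
bot.move_pose(list(W((-.25,-.1,.40))),q4(down(j)))
def rect(x0,x1,y0,y1,z): return T(C,[(x0,y0,z),(x1,y0,z),(x1,y1,z),(x0,y1,z),(x0,y0,z)])
L=[rect(-.027,.007,.013,.025,.197),rect(-.027,.007,.013,.025,.152),rect(-.055,.035,.001,.037,.152),rect(.02,.03,-.13,.13,.187)]
crop("side",360,170,80,75,9,"f1s",None,L);crop("top",215,145,80,60,9,"f1t",None,L)
E
```

```text
0.5983409828216579
```

View pics/f1s.png

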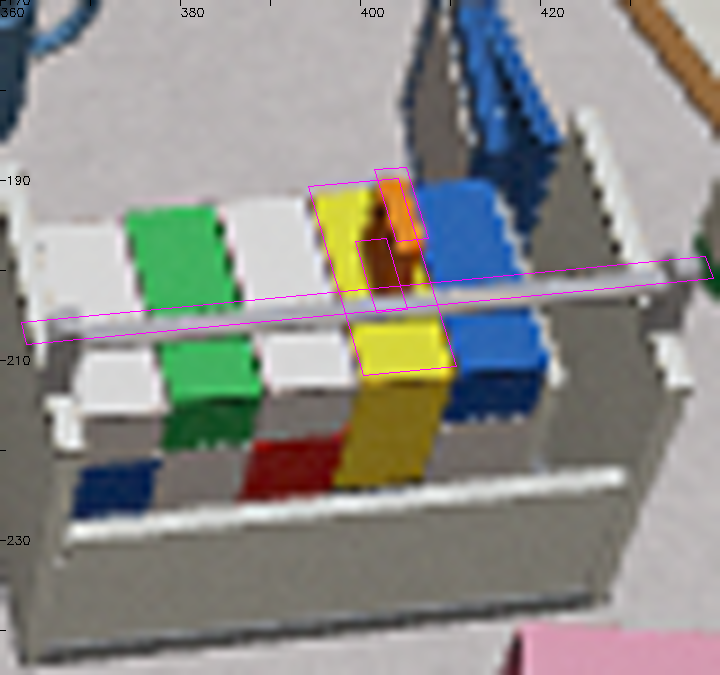

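View pics/f1t.png

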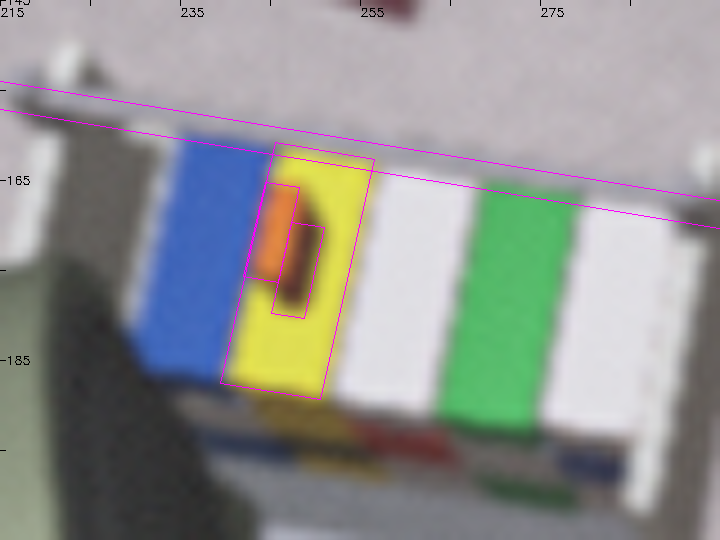

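```bash
python3 - <<'E'
from h import *
j=C[2]+np.pi/2;R=down(j)
bot.set_gripper(0.5,60)
bot.move_pose(list(W((-.012,.019,.28))),q4(R))
print(bot.move_linear(list(W((-.012,.019,.158))),.08,until_force=6),bot.read_position())
crop("side",360,150,80,75,8,"f2s")
f0=bot.read_ft_force();bot.set_gripper(0.0,60)
print(bot.read_gripper_width(),f0.round(1),bot.read_ft_force().round(1),bot.read_position(),W((-.012,.019,.158)))
crop("side",360,150,80,75,8,"f3s")
E
```

```text
False [0.61187135 0.2862698  0.15863515]
0.13217776005594847 [-0.3 -0.2  0.2] [-0.1 -0.6  1.4] [0.61168583 0.28609991 0.15832618] [0.61147725 0.28615628 0.158     ]
```

View pics/f2s.png

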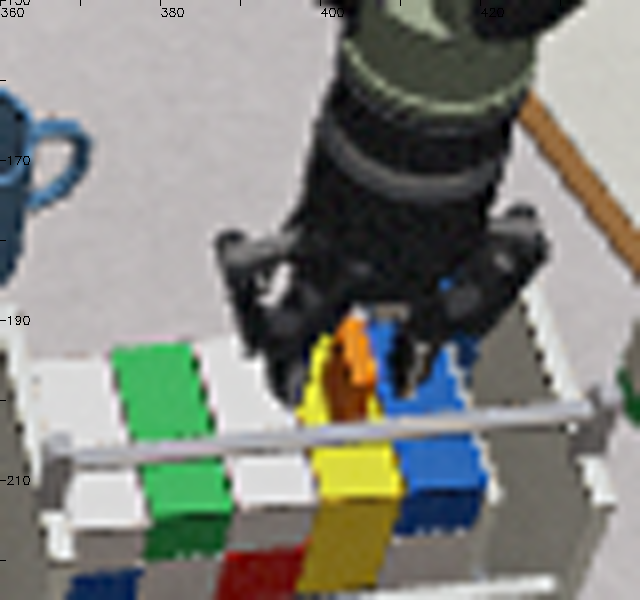

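View pics/f3s.png

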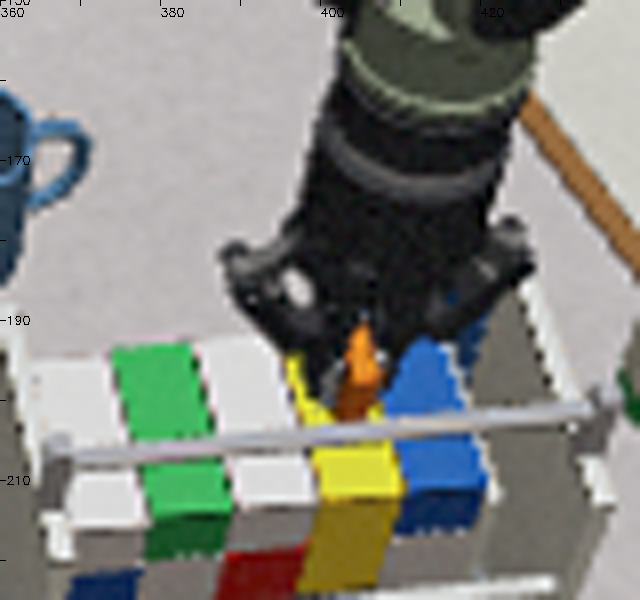

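```bash
python3 - <<'E'
from h import *
bot.set_gripper(0.0,90)
p0=bot.read_position();R0=cur();F=W((-.055,.019,.012))
for i,th in enumerate(np.arange(.08,.601,.08)):
    R=Ro.from_rotvec(-th*YL); p=F+R.apply(p0-F)+[0,0,.0015]
    bot.move_linear(list(p),.05,rotation=q4(R*R0))
    f=bot.read_ft_force();print(round(th,2),f.round(1),round(bot.read_gripper_width(),3))
    if np.linalg.norm(f)>40:print("stop");break
print(bot.read_clock())
crop("side",340,140,100,95,7,"t1s");crop("top",200,140,110,110,6,"t1t")
E
```

```text
0.08 [-0.2 -0.7 -3.4] 0.122
0.16 [-0.3 -0.2 -2.8] 0.131
0.24 [ 0.5 -0.  -2.6] 0.128
0.32 [-0.2  0.9 -2.7] 0.133
0.4 [ 0.6 -0.3 -3.4] 0.123
0.48 [ 0.4 -0.3 -2.5] 0.127
0.56 [ 0.7  0.3 -3.2] 0.129
20.4917
```

View pics/t1s.png

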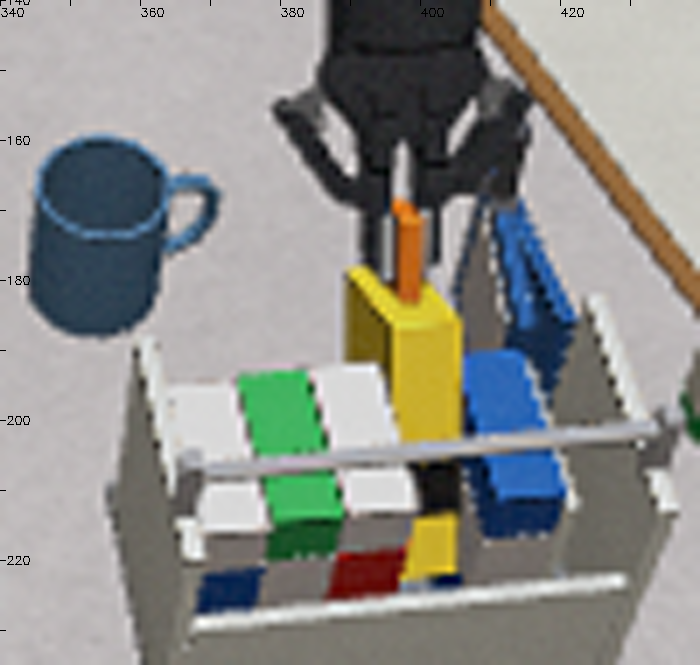

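View pics/t1t.png

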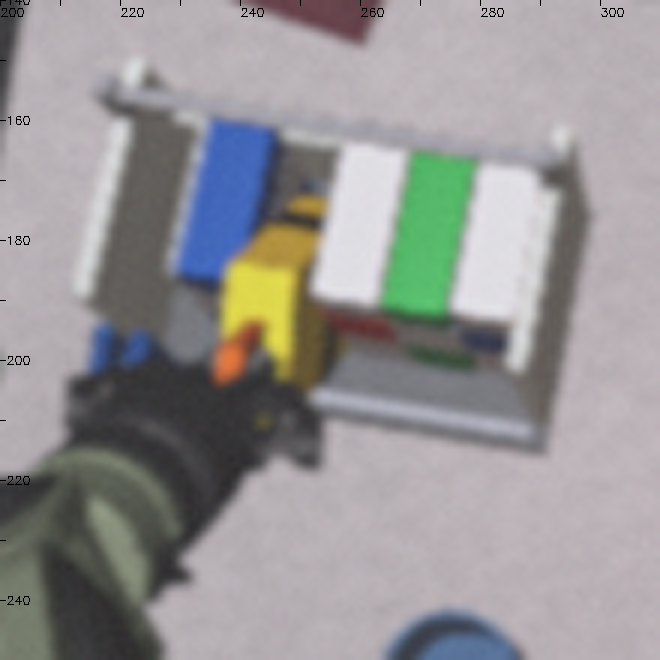

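```bash
python3 - <<'E'
from h import *
p=bot.read_position();Rt=cur()
bot.move_linear(list(p+[0,0,.03]),.06)
bot.move_linear(list(p-XL*.06+[0,0,.08]),.1)
bot.move_linear(list(p-XL*.08+[0,0,.17]),.12)
print(bot.read_ft_force().round(1),bot.read_gripper_width(),bot.read_position())
crop("side",320,100,120,130,5,"t2s")
R=Ro.from_rotvec(.56*YL)*Rt
# upright in place: target directly above tote side
p=bot.read_position();bot.move_linear([p[0],p[1],.33],.12,rotation=q4(R))
print(bot.read_ft_force().round(1),bot.read_gripper_width(),R.as_matrix().round(2).tolist())
crop("side",320,80,120,150,4,"t3s");crop("top",200,140,150,130,4,"t3t")
E
```

```text
[-0.3 -0.1 -4. ] 0.13225201968514536 [0.44918423 0.29871448 0.33044524]
[ 0.7  0.3 -4.3] 0.13247352639131632 [[0.08, 0.0, -1.0], [1.0, 0.0, 0.08], [0.0, -1.0, -0.0]]
```

View pics/t3s.png

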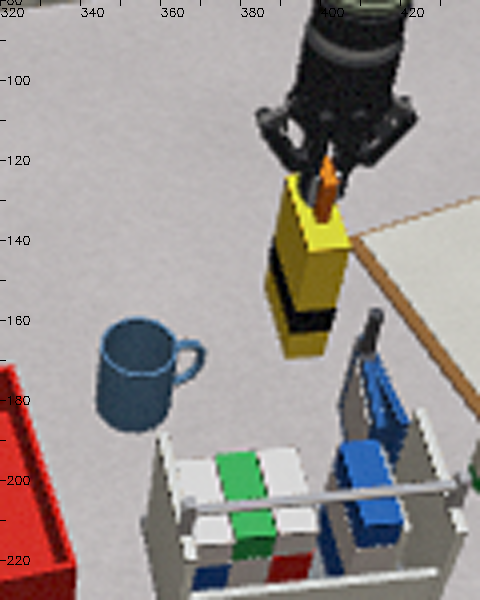

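View pics/t3t.png

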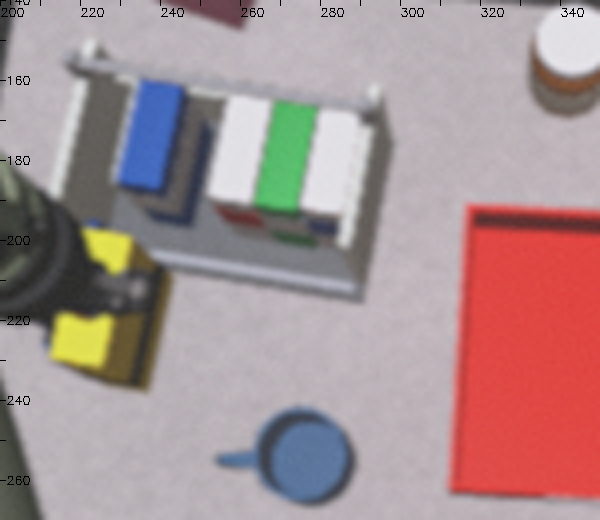

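```bash
python3 - <<'E'
from h import *
TO=np.load("poses.npz")["TO"];TO[2]=.037
R=down(TO[2]+np.pi/2);P=T(TO,[(.055,.06,.0)])[0];print(P)
c=bot.read_position()
bot.move_linear([P[0],P[1],.33],.2,rotation=q4(R))
print(bot.read_ft_force().round(1),bot.read_gripper_width())
bot.move_linear([P[0],P[1],.175],.12)
crop("side",240,100,130,150,4,"p0s")
print(bot.move_linear([P[0],P[1],.150],.03,until_force=5),bot.read_position(),bot.read_ft_force().round(1))
bot.set_gripper(0.45,60);bot.wait(.3)
p=bot.read_position();bot.move_linear([p[0],p[1],.3],.12)
crop("side",240,100,130,150,4,"p1s");crop("top",290,170,120,110,5,"p1t")
print(bot.read_clock())
E
```

```text
[5.39182528e-01 3.51841170e-04 0.00000000e+00]
[ 0.1  0.  -3.8] 0.12813932054384392
True [5.38588672e-01 3.40896634e-04 1.52317944e-01] [-0.9 -0.2  4.2]
30.0417
```

View pics/p1s.png

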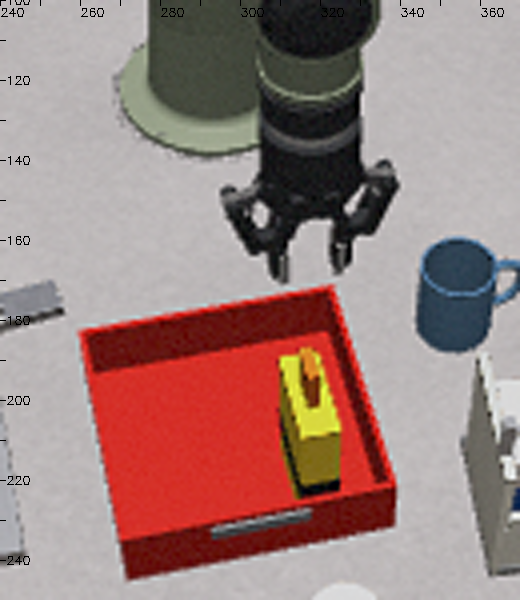

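View pics/p1t.png

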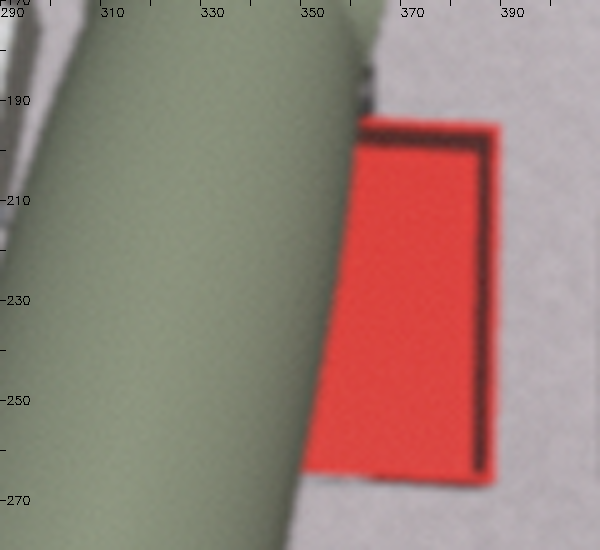

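```bash
python3 - <<'E'
from h import *
R=down(C[2]+np.pi/2);p0=np.array([.53609,.25247,.1394]);pe=np.array([.45505,.3770,.1394])
bot.set_gripper(.6,30)
bot.move_linear([pe[0],pe[1],.3],.25,rotation=q4(R))
print(bot.move_linear(list(pe),.1,until_force=8))
bot.set_gripper(0,30);print(bot.read_gripper_width())
for q in np.r_[np.arange(1.4,.05,-.1),0]:
    bot.move_linear(list(p0-XL*.091*np.sin(q)+YL*.131*(1-np.cos(q))),.08)
    f=bot.read_ft_force()
    if np.linalg.norm(f)>6: print(round(q,2),f.round(1))
    if np.linalg.norm(f)>40:print("stop");break
bot.move_linear(list(p0+XL*.003),.03,until_force=15)
print(bot.read_ft_force().round(1),bot.read_gripper_width(),bot.read_position())
bot.set_gripper(.5,30)
p=bot.read_position();bot.move_linear([p[0],p[1],.3],.12)
bot.move_pose([.35,-.1,.35],q4(down(np.pi/2)))
crop("side",340,150,110,95,7,"e1s");crop("top",200,140,110,80,7,"e1t")
t=bot.camera("top");crop("top",290,160,200,150,4,"e2t",t)
print(bot.read_clock())
E
```

```text
False
0.15569935227140694
1.2 [ 6.1  2.3 -0.3]
0.9 [ 6.6  4.8 -1.6]
0.8 [ 6.   4.8 -2.6]
0.7 [ 8.1  5.6 -4. ]
0.6 [ 7.4  6.7 -4. ]
0.5 [ 6.5  9.  -2.6]
0.4 [ 6.3  6.8 -3.3]
0.3 [2.1 8.  0.3]
0.2 [2.9 6.7 0.4]
0.1 [0.7 5.1 3.2]
[-0.9  3.3  4.7] 0.15465298958136514 [0.53820675 0.25262461 0.13961789]
42.25
```

View pics/e1s.png

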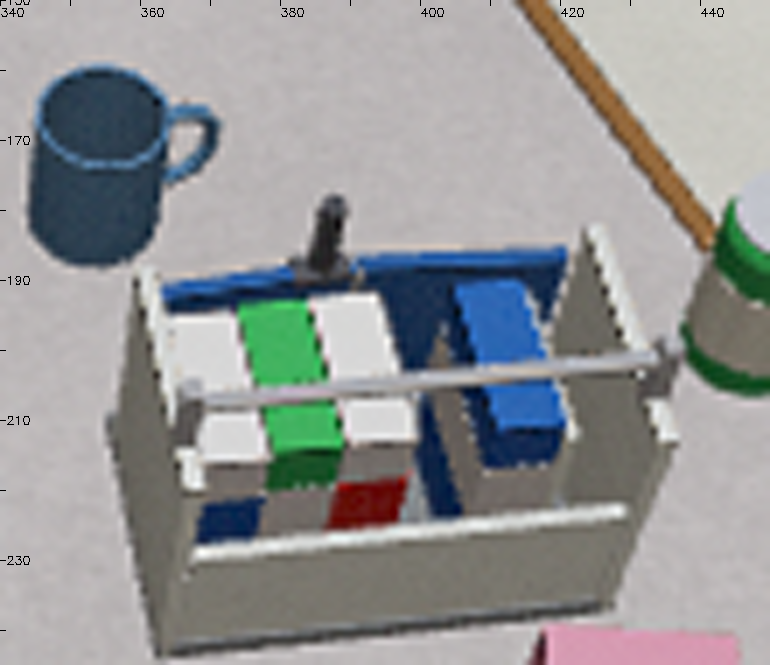

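View pics/e1t.png

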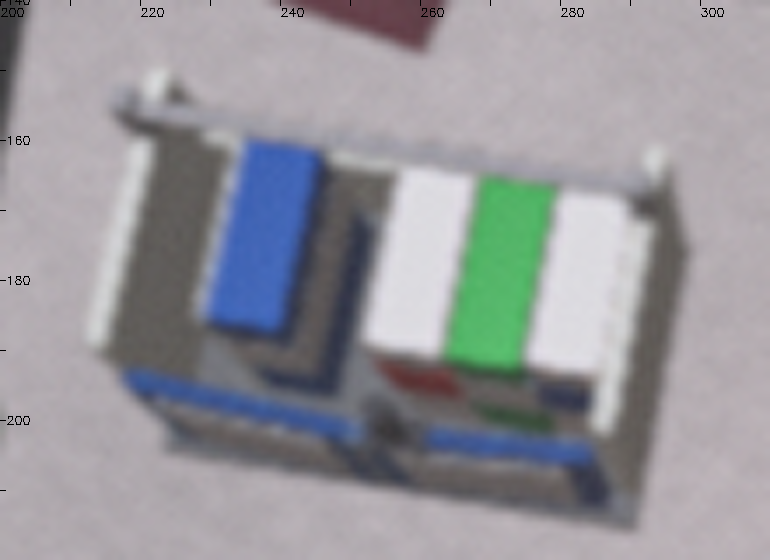

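View pics/e2t.png

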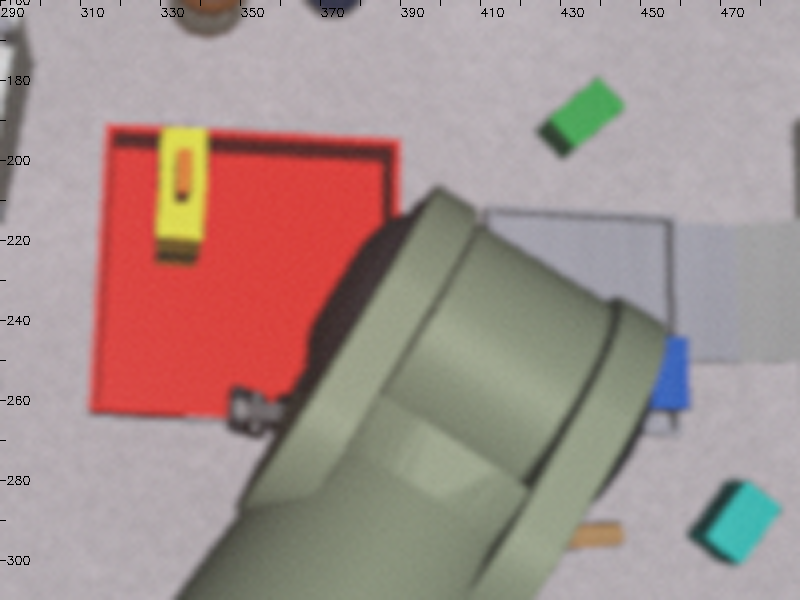

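```bash
python3 - <<'E'
from h import *
R=down(C[2]+np.pi/2)
bot.set_gripper(0,30)
g=np.array([.5365,.2525,0])
a=g-XL*.045
bot.move_pose([a[0],a[1],.27],q4(R))
bot.move_linear([a[0],a[1],.148],.12,until_force=8)
b=g-XL*.008
print(bot.move_linear([b[0],b[1],.148],.04,until_force=10),bot.read_ft_force().round(1),bot.read_position(),(bot.read_position()-g)@XL)
p=bot.read_position()
a=p-XL*.04
bot.move_linear(list(a),.1);bot.move_linear([a[0],a[1],.3],.15)
bot.move_pose([.35,.15,.38],q4(down(np.pi/2)))
crop("side",340,150,110,95,7,"e3s");crop("top",200,140,110,80,7,"e3t")
crop("top",390,160,110,140,4,"e4t");crop("side",180,180,80,90,6,"e4s")
print(bot.read_clock())
E
```

```text
True [ 0.6 -0.2 -0.3] [0.52265637 0.25344076 0.14721519] -0.013875101160730834
48.8167
```

View pics/e3s.png

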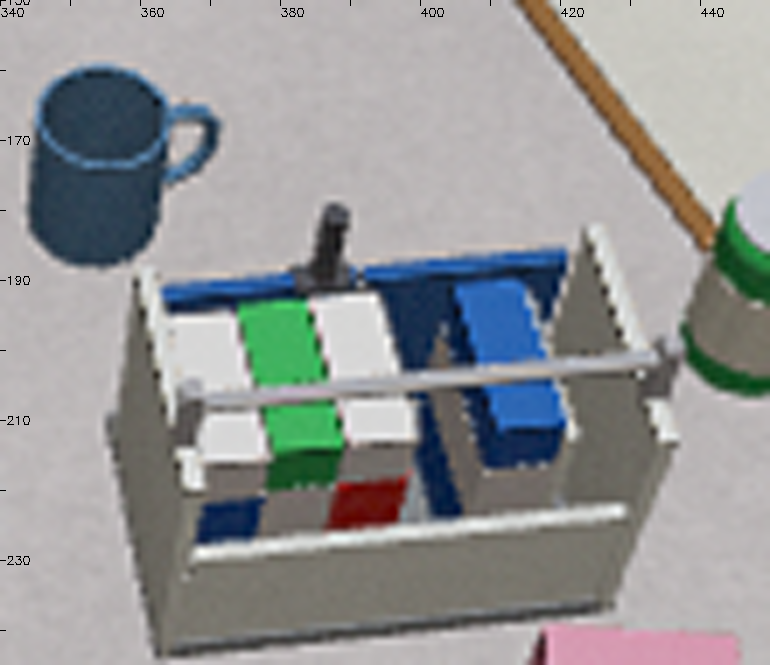

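View pics/e3t.png

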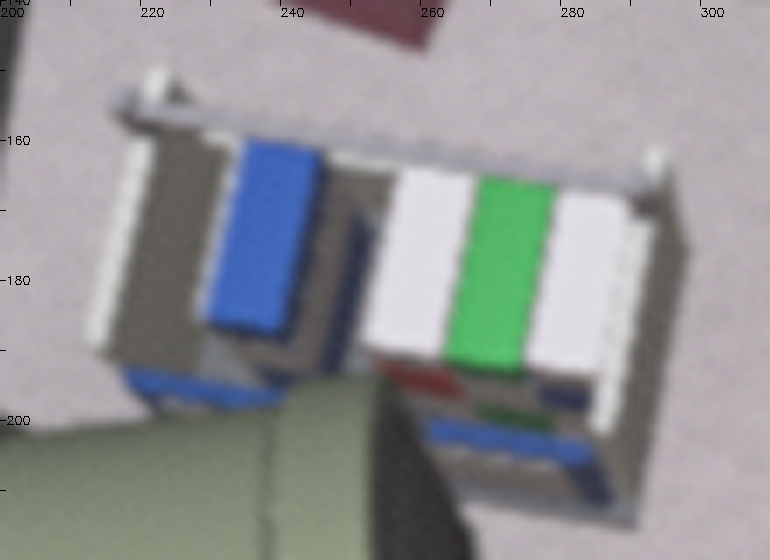

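View pics/e4t.png

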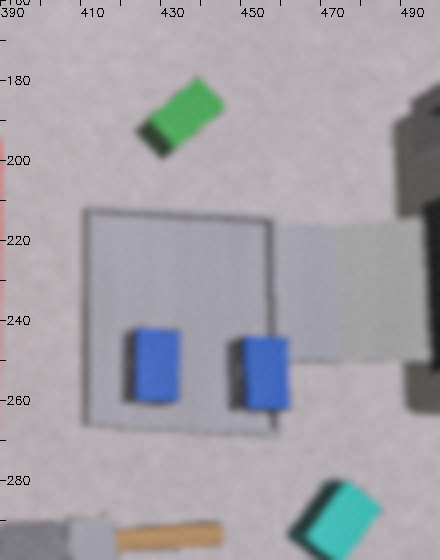

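View pics/e4s.png

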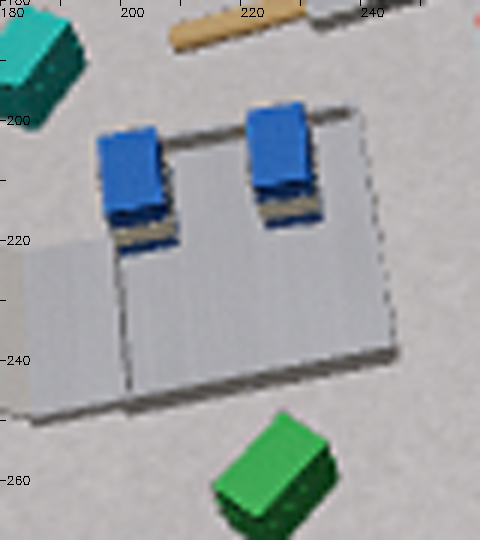

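```bash
python3 - <<'E'
from h import *
def px(l,x,y,f): return [((a+.5)/f-.5+x,(b+.5)/f-.5+y) for a,b in l]
m=np.array([(.03,.018,0),(.03,-.018,0),(-.03,-.018,0),(-.03,.018,0)])
def fit(tq,sq):
    def f(p):
        P=T(p[:3],m)+[0,0,p[3]]
        return np.r_[(proj("top",P)-tq).ravel(),(proj("side",P)-sq).ravel()]
    r=least_squares(f,[.43,-.38,0,.05]);return r.x.round(4),r.fun.round(2)
print(fit(px([(247,337),(289,340),(288,410),(244,407)],390,160,4),px([(166,205),(106,216),(97,137),(155,127)],180,180,6)))
print(fit(px([(137,328),(179,331),(178,402),(134,401)],390,160,4),px([(311,185),(255,196),(247,110),(303,103)],180,180,6)))
V=np.load("poses.npz")["V"];print(V,T(V,[(0,-.082,0)]))
E
```

```text
(array([ 0.4385, -0.4137,  0.0227,  0.0493]), array([-0.87, -0.42, -0.52, -0.41, -0.05,  0.3 , -0.02,  0.27, -0.78,
       -0.04, -0.79, -0.13, -0.1 , -0.04,  0.02, -0.04]))
(array([ 0.4369, -0.3236,  0.01  ,  0.0471]), array([-0.54, -0.2 , -0.24, -0.05, -0.3 ,  0.31, -0.22, -0.35, -0.16,
       -0.5 , -0.67, -0.72, -0.49,  0.71, -0.19,  0.33]))
[ 0.48122227 -0.34961334  0.03956361] [[ 0.48446564 -0.43154918  0.        ]]
```

```bash
cat >> h.py <<'E'
TO=np.load("poses.npz")["TO"];TO[2]=.037
def soap(x,y,yaw,dest,tag):
    R=down(yaw+np.pi/2);bot.set_gripper(.65,40)
    bot.move_pose([x,y,.2],q4(R))
    print("hit",bot.move_linear([x,y,.026],.1,until_force=6),bot.read_position())
    bot.set_gripper(0,40);w=bot.read_gripper_width();print("w",w*85,bot.read_ft_force().round(1))
    bot.move_linear([x,y,.2],.12);print("w",bot.read_gripper_width()*85,bot.read_ft_force().round(1))
    D=T(TO,[(*dest,0)])[0];RD=down(TO[2]+np.pi/2)
    bot.move_linear([D[0],D[1],.2],.2,rotation=q4(RD))
    bot.move_linear([D[0],D[1],.05],.12)
    print("down",bot.move_linear([D[0],D[1],.026],.03,until_force=4),bot.read_position())
    bot.set_gripper(.6,40);bot.wait(.2)
    bot.move_linear([D[0],D[1],.22],.15)
    bot.move_pose([.33,.2,.35],q4(down(np.pi/2)))
    crop("top",300,160,180,130,4,tag+"t");crop("side",180,160,170,120,4,tag+"s");print(bot.read_clock())
E
python3 - <<'E'
from h import *
soap(.438,-.411,.025,(-.05,-.065),"s1")
E
```

```text
hit False [ 0.43833608 -0.4113813   0.02660679]
w 35.11451638932754 [ 0.2 -0.6  3.9]
w 34.86132592443692 [ 0.2  0.3 -0.8]
down True [ 0.43849928 -0.12827455  0.0276205 ]
62.4083
```

View pics/s1t.png

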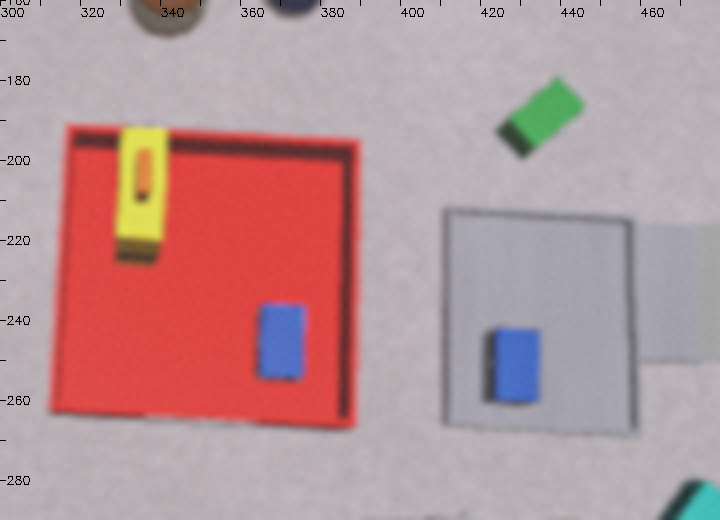

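View pics/s1s.png

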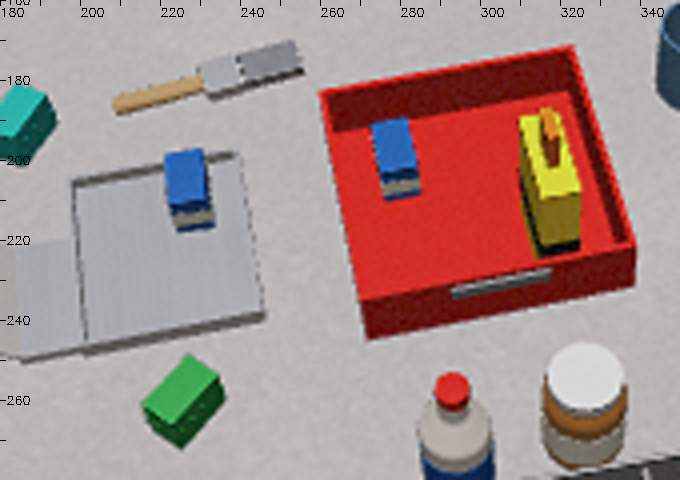

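Soap 1 sits in the tote at top-view pixel (370, 245). The other carton, at (429, 251), has not moved. I'll take that one next.

```bash
python3 - <<'E'
from h import *
soap(.4365,-.323,.012,(.05,-.065),"s2")
crop("top",200,140,110,80,7,"z1t");crop("side",340,150,110,95,7,"z1s")
t=bot.camera("top");cv2.imwrite("pics/zfull.png",t[:,:,::-1])
E
```

```text
hit False [ 0.4368438  -0.32334797  0.0265339 ]
w 34.77628796773496 [-0.3  0.4  4.5]
w 35.32848625546885 [-0.3  0.1 -1.8]
down True [ 0.53834675 -0.12461588  0.02758088]
75.35
```

View pics/s2t.png

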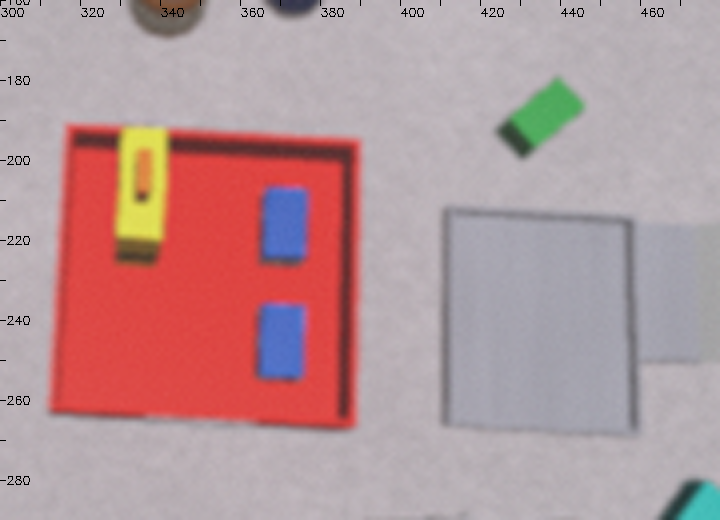

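View pics/s2s.png

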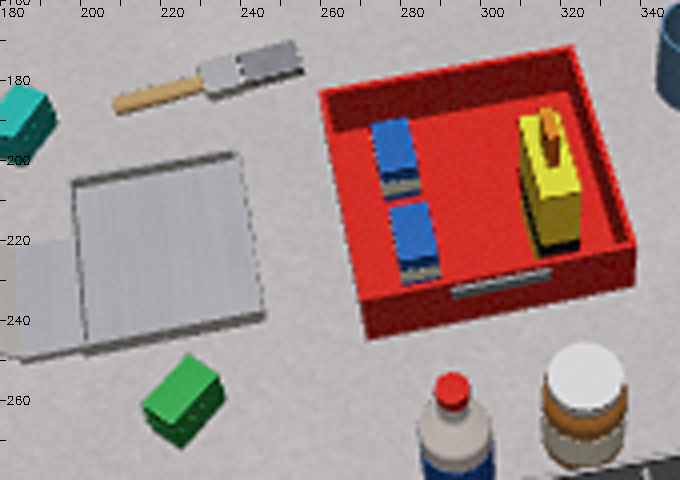

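View pics/z1s.png

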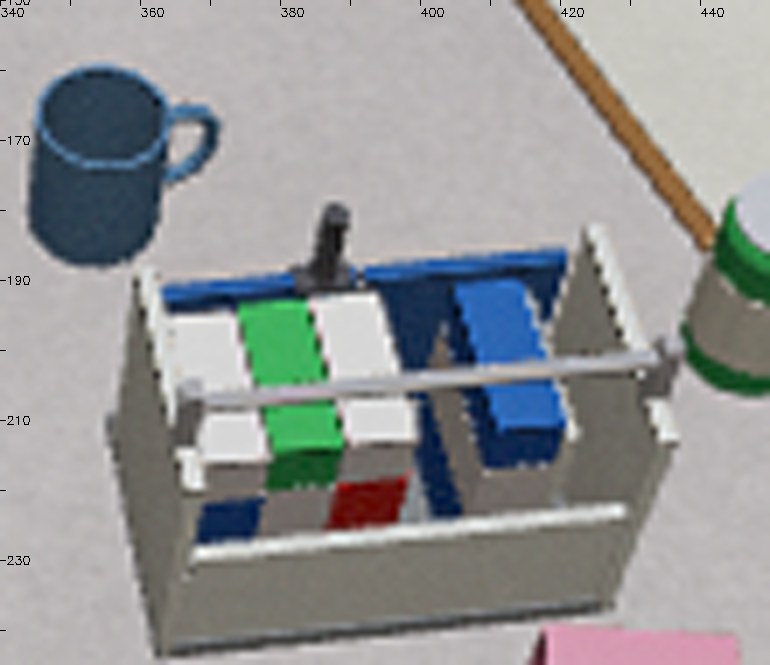

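View pics/zfull.png

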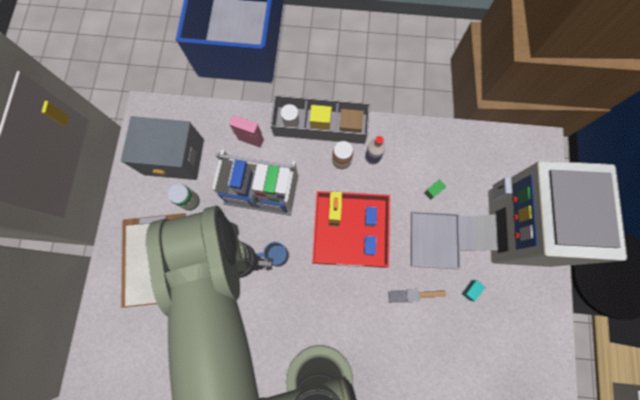

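```bash
python3 - <<'E'
from h import *
bot.close_job();print(bot.read_clock())
E
```

```text
the job is handed in; nothing more can be done
the job is handed in; nothing more can be done
```

The tote is packed and I handed the job in at about 75 s of the 210 s. No verdict is reported, so the results below come from the last pictures and the force readings.

- **Door:** I folded it back by its grip to about 1.47 rad. After I shut it, the pictures showed a small kink, around 0.05 rad. I pushed it home with shut fingers until 10 N, and the panels then looked straight in both views where they were visible.
- **Yellow box:** I tipped it forward about 0.56 rad about its front foot, drew it out in front of the bar and stood it on the tote floor. It is upright in both views.
- **Soap cartons:** Two were in the tray. One was knocked about 2 cm against the tray wall during the run, so I measured it again before gripping. Both now stand flat on the tote floor and the tray is empty.
- **Everything else:** The four other boxes stand in their places. The mug, spray, jar, brush and can look unmoved. The arm was parked clear with nothing held.

**Camera disagreement:** The two cameras differed by up to about 12 mm on the cupboard's position. I used values between the two and corrected them by contact at the grip. The grasps on the grip, the fin and both cartons all held.

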